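# Load a tool hanger onto the bench rail

### The arm

A 7-joint arm with a two-finger parallel gripper is mounted at the origin on the work surface. World frame = base frame: x ahead of the robot, y to its left, z up, the work surface at z = 0. Lengths are in mm, angles in rad, forces in N, time in s.
With the tool pointing down it reaches from about 400 to 875 mm from the base axis. Payload 4.4 kg.
Tool frame: the origin (TCP) lies between the finger pads; the fingertips stand 11 mm ahead of it and the grasp point (between the pads) lies 8 mm behind it; y points along the fingers, x is the direction in which the jaws open and shut, and the axes are right-handed (so a half turn about y gives the same grasp; the last joint's range is limited). The gripper opens to 85 mm and grips with 20 to 120 N. Pads are 22 mm wide; open, the fingers measure 114 mm over their backs; the gripper's body (76 mm by 85 mm) begins 54 mm behind the grasp point. The pads swing forward as they close: fully open they stand 13 mm farther back than shut.
Start: joints at [1.099, 0.628, 0.038, 1.517, -0.027, 0.996, -0.02], TCP at [256.618, -597.214, 242.313] pointing down, gripper open.
Joint ranges: [-3.06, 3.06], [-0.37, 2.12], [-1.25, 1.32], [0.18, 2.47], [-1.1, 4.24], [0.23, 1.98], [-2.94, 2.94]. Speed limits (rad/s): [2.57, 2.57, 3.14, 3.14, 3.14, 3.14, 3.14].

### API

Orientations are given as [roll, pitch, yaw] about the fixed x, y, z axes, in that order (R = Rz(yaw) Ry(pitch) Rx(roll)).
In Python, from cell import * gives the robot as it stands.
- The arm moves only by the shell command python3 -m jog 'ROWS'. ROWS is JSON, a list of rows, each an object of numbers: "x", "y", "z": the shift along the tool's x, y, z in mm; "ax", "ay", "az": the turn, a rotation vector about the tool's x, y, z in rad; "grip": the finger opening in mm, from 0 to 85.4. In form: [{"x": .., "y": .., "z": .., "ax": .., "ay": .., "az": .., "grip": ..}, ...]. A call has 1 to 5 rows; each row is the pose to reach, as a shift and turn from the pose commanded when the call began, along the tool's axes at that moment; what a row does not reach only later rows make up. A row lasts 1/10 s, in which the tool goes at most 50 mm and 8.59 degrees, less where a joint would pass 70% of its speed; a pose out of reach is approached as far as the arm can. A call with a gripper value outside its range is refused whole. The fingers move at their own pace and stop on an object; the grip force is fixed at half the most. Time passes only in rows, so rows that repeat a pose let the fingers close. It gives the time, the measured TCP pose, the force and the opening at its end, in the units of the state.
- read_state(): the state, without advancing time (a new reading comes with each control period).
- get_image(name): name is "scene" or "top"; returns a dict with "color" (400x640x3 uint8, red, green, blue), "vfov" (degrees; the focal length in pixels is half the picture's height over the tangent of half this angle, whatever the lens; pixels are square), "cx", "cy" (the principal point, pixels), "camera_from_world" (4x4, takes a point from world to camera coordinates). Camera axes: x right, y down, z forward; pixel columns grow to the right and rows downward; lengths in mm; the calibration is good to about 2 mm. A picture is of the moment at which its call begins. There is no depth.
- finish_job(): hands the job in, once; it reports no verdict.
The state is a dict: "clock": time; "qpos": joint angles; "qd": joint speeds; "tau": joint torques, N m; "eef_pos": TCP position; "tool_rot": TCP orientation; "force": force on the tool from outside, world axes, zero at the start; "torque": the same for the moment, N m; "width": finger opening in mm.
Only numpy, scipy, OpenCV 4.12 (cv2) and the standard library are available. Lean on these libraries where they do the work, as an engineer would, in place of code of your own. Each camera call takes 0.05 s, during which the arm holds its last target.

### The job

Flip up the keeper arm that bars the mouth of the bench rail by pushing its thumb lever away from the robot, past its balance point so that it stays open by itself. Carry the loose tool hanger to that open end, thread it onto the rail just far enough that the whole saddle is on, hook towards the robot, and let go; then push it along the rail until it is right up against the end stop. Leave the keeper open and do not disturb the tin, the spool and the wood offcut.

Things in the scene. Friction and masses are not known exactly. Their poses are not given: they have to be found in the camera images.
- rail_mouth (a point): Open end of a fixed steel T-section rail on a wooden base: the point is on the centre line of its top face at the very end, 90 mm above the bench. y runs along the rail to the stop, x across it away from the robot, z up. Flange 26 mm wide, 6 thick, on an 8 mm web; the last 18 mm at the mouth taper to 15 mm wide, 4 thick. Rail 280 mm long, open only at this end.
- rail_stop (a point): Centre line of the end stop's inner face, at the height of the rail's top face, 270 mm along y from the mouth; same axes. The stop is a steel plate 50 mm wide and 10 thick, reaching 20 mm below and above the rail's top face.
- keeper (a joint): Angle of the keeper, a flat steel arm lying across the rail 30 mm inside the mouth, barring it. 0 = shut (level, 3 mm above the rail), 2.4 = fully open, thrown back behind the rail. Hinge parallel to the rail; it swings up and away from the robot. 80 g, moves freely, falls shut below about 1.0 and open beyond.
- keeper_lever (a point): Tip of the keeper's thumb lever, a steel bar 62 mm long from the hinge axis, 16 wide along the rail, 8 thick, 70 mm from the mouth along the rail. When shut it stands up, leaning 20 degrees towards the robot: tip 65 mm above the rail's top face and 24 mm behind its centre line. Pushed level away from the robot it turns down as the arm rises. Moves with the keeper.
- keeper_hinge (a point): Hinge axis of the keeper where the arm sits (30 mm along the rail from the mouth), 45 mm behind the rail's centre line and 7 mm above its top face; its 12 mm shaft runs from here past the lever, 40 mm further along the rail, on a post between them. The arm reaches 70 mm from the axis, is 16 mm wide, 8 thick. This frame turns with the keeper.
- hanger_grip (a point): Centre of the upright square black post (20 x 20 mm, 42 tall) on the loose steel hanger (about 180 g). y along its channel, -x the hook side, z up. At the start 43 mm above the bench. Riding on the rail it is 27 mm above the rail's top face (29.5 = middle of the play when threading); against the stop, 30 mm short of its face. It slides well when pushed low on the post, high up it may bind.
- hanger_saddle (a point): Centre of the underside of the hanger's saddle, 43 mm below the post's centre. Saddle 60 mm long (y), 41 wide (x), 22 tall: a channel open at both ends, inside 31 wide and 11 high, top 6 thick, with two 5 mm thick lips below that leave a 16 mm slot for the rail's web. The rail's flange fits inside with 2.5 mm play each way; it goes on only from the rail's end.
- hanger_hook (a point): Tip of the hanger's J-hook (9 mm bar), 60 mm to -x of the post's centre and 13 mm below it. The hook does not reach below the saddle.
- tin_mid (a point): Centre of a plain metal tin, 60 mm across, 55 mm tall, a bystander.
- spool_mid (a point): Centre of an empty wooden spool, 56 mm across, 45 mm tall, a bystander.
- offcut_mid (a point): Centre of a wood offcut, 50 x 110 x 30 mm (x, y, z), a bystander.
Things that resemble listed ones, but are neither listed nor needed, are in the scene too. Leave any blue or green look-alike of the part that bears hanger_grip alone.

How it is judged (in metres and radians):
On the way, in this order (a step that is already met when the one before it is completed fails the run):
1. the keeper is flipped up and stays open by itself, untouched (value of joint keeper above 2.1 rad and contact force between anything else and keeper below 0.2 N), for 0.3 s.
2. the hanger rides on the rail with its whole saddle, hook towards the robot, let go, still more than 60 mm short of the stop (x of hanger_grip in the frame of rail_mouth between -0.006 and 0.006 m and z of hanger_grip in the frame of rail_mouth between 0.02 and 0.036 m and angle between the y axis of hanger_grip and the y axis of rail_mouth, either way round below 0.15 rad and angle between hanger_grip's own z axis and vertical below 0.15 rad and value of joint keeper above 2.1 rad and contact force between the fingers and hanger below 0.2 N and y of hanger_grip in the frame of rail_mouth between 0.027 and 0.18 m and x of hanger_hook in the frame of rail_mouth below -0.03 m), for 0.3 s.
At the end, for the whole second after the job is handed in: The hanger rides on the rail, level and in line with it, hook towards the robot, within 6 mm of the end stop, let go and at rest; the keeper stands open by itself (beyond 2.1 rad); tin, spool and offcut are within 30 mm of where they were (x of hanger_grip in the frame of rail_mouth between -0.006 and 0.006 m and z of hanger_grip in the frame of rail_mouth between 0.02 and 0.036 m and angle between the y axis of hanger_grip and the y axis of rail_mouth, either way round below 0.15 rad and angle between hanger_grip's own z axis and vertical below 0.15 rad and value of joint keeper above 2.1 rad and contact force between the fingers and hanger below 0.2 N and y of hanger_grip in the frame of rail_stop between -0.036 and -0.026 m and x of hanger_hook in the frame of rail_mouth below -0.03 m and distance of each of tin_mid, spool_mid, offcut_mid from where it was at the start of the episode below 0.03 m); the robot touches nothing.
It fails at once if a bystander (tin, spool or offcut) is moved more than 30 mm (distance of any of tin_mid, spool_mid, offcut_mid from where it was at the start of the episode above 0.03 m).
It also fails if it takes over 69 s, if anything falls off the work surface, if the arm or the gripper's body presses on something with over 40 N, if the wrist force passes 120 N, or if a joint passes its speed limit or range.

## Working session

There is one attempt and no reset: what is moved stays moved. The work goes in short steps, Python scripts to look and compute and a shell command to move; the robot and the scene stay as the last step left them, time stands still between calls to the robot, and variables do not carry over. Pictures are saved under pics/ and viewed, and the job is handed in when it is done.

```bash
ls; mkdir -p pics; python3 - <<'E'
from cell import *
import cv2,numpy as np
print(read_state())
for n in ("scene","top"):
    d=get_image(n); cv2.imwrite(f"pics/{n}0.png",d["color"][:,:,::-1])
    print(n,d["vfov"],d["cx"],d["cy"],np.round(d["camera_from_world"],4).tolist())
E
```

```text
pics
{'clock': 0.0, 'qpos': array([ 1.09918625,  0.62935866,  0.03845174,  1.51835925, -0.02702303,
        0.99630792, -0.01997196]), 'qd': array([ 0.00083067,  0.00036444,  0.00070542, -0.00145277,  0.00023321,
        0.00095202,  0.00115549]), 'tau': array([-1.73804779e-04, -5.63400364e+01,  1.22592911e+00, -1.93439752e+01,
        1.08880940e-02,  1.04703259e-02, -2.09284093e-05]), 'eef_pos': array([ 256.38527895, -596.64193417,  241.38392799]), 'tool_rot': array([-1.57080858,  0.00191499, -1.16497847]), 'force': array([ 0.78922707, -0.54938683, -0.25928256]), 'torque': array([-0.07051859,  0.04803235, -0.00461182]), 'width': 85.5485085116524}
scene 46.016656670238945 314.8195349965057 200.49604099487053 [[0.5578, 0.8299, 0.0095, -233.3514], [0.4873, -0.3182, -0.8132, -172.2046], [-0.6719, 0.4583, -0.5819, 1595.369], [0.0, 0.0, 0.0, 1.0]]
top 52.35487098084914 314.305180728702 197.0549526372312 [[0.0046, -1.0, -0.0063, -35.121], [-0.992, -0.0038, -0.126, 529.3878], [0.126, 0.0068, -0.992, 1163.9452], [0.0, 0.0, 0.0, 1.0]]
```

View pics/scene0.png

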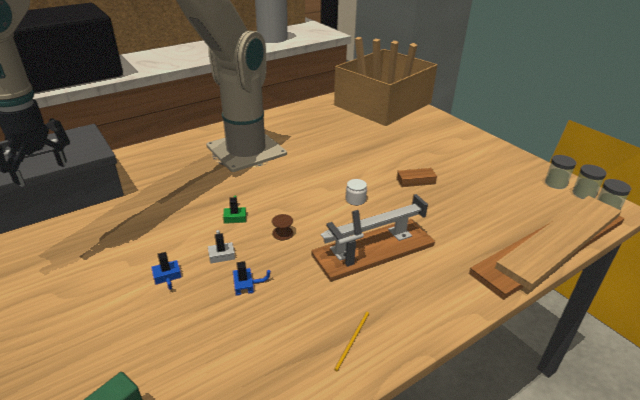

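View pics/top0.png

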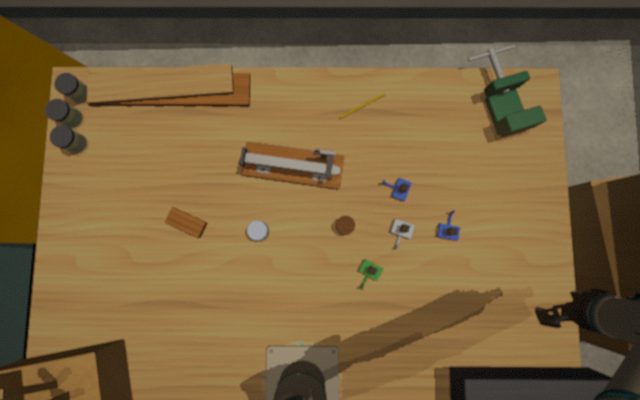

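```bash
python3 - <<'E'
import cv2
t=cv2.imread("pics/top0.png"); s=cv2.imread("pics/scene0.png")
def c(im,x0,x1,y0,y1,k,n):
    o=cv2.resize(im[y0:y1,x0:x1],None,fx=k,fy=k,interpolation=cv2.INTER_CUBIC)
    for x in range((x0+9)//10*10,x1,10):
        cv2.line(o,((x-x0)*k,0),((x-x0)*k,6),(0,0,255),1); cv2.putText(o,str(x),((x-x0)*k,16),0,.35,(0,0,255))
    for y in range((y0+9)//10*10,y1,10):
        cv2.line(o,(0,(y-y0)*k),(6,(y-y0)*k),(0,0,255),1); cv2.putText(o,str(y),(8,(y-y0)*k+4),0,.35,(0,0,255))
    cv2.imwrite("pics/"+n,o)
c(t,235,350,140,190,7,"ta.png")
c(t,380,420,210,255,12,"tb.png")
c(s,310,440,185,275,6,"sa.png")
c(s,200,250,225,270,12,"sb.png")
E
```

```text
(no output)
```

View pics/ta.png

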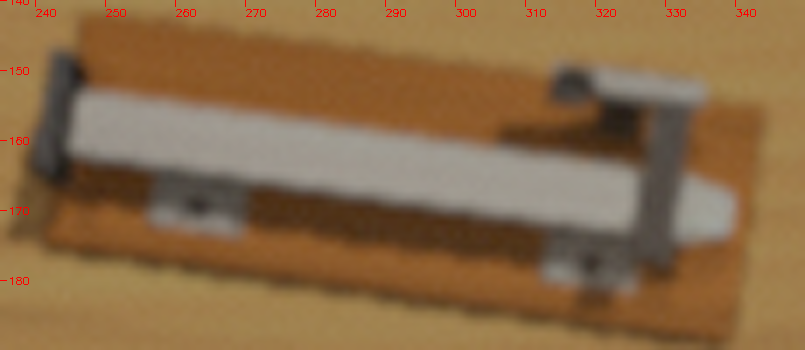

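View pics/tb.png

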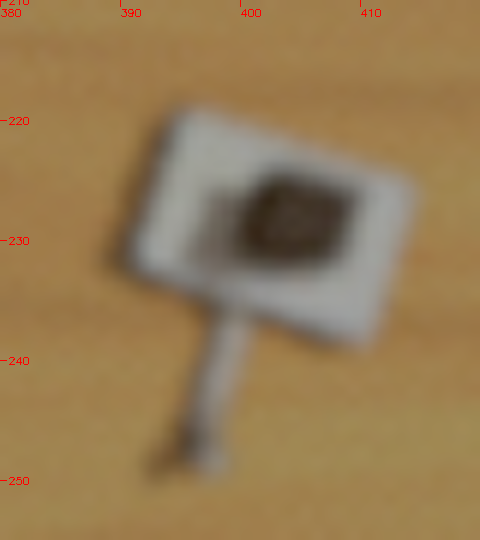

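View pics/sa.png

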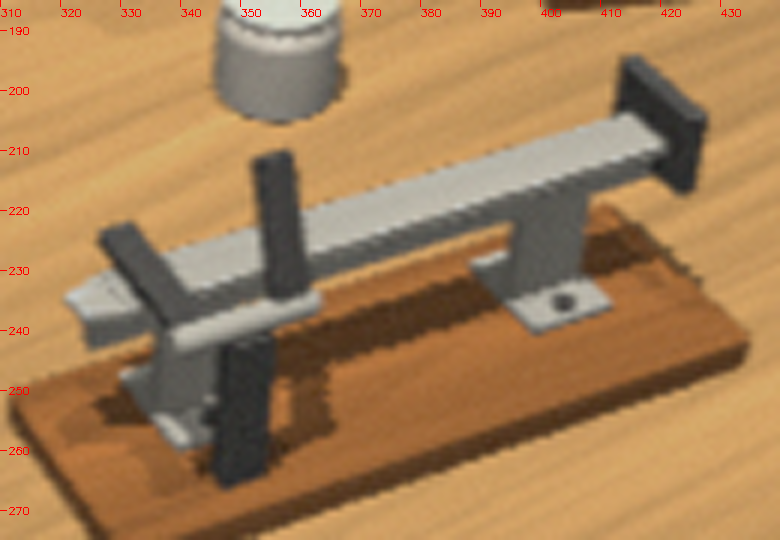

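View pics/sb.png

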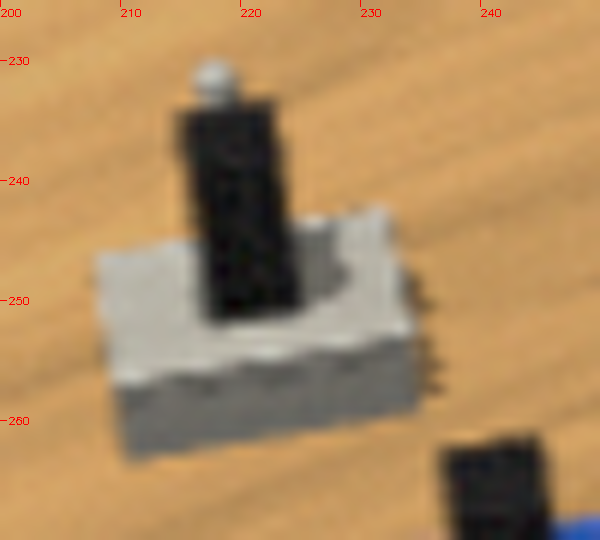

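```bash
cat > h.py <<'E'
from cell import *
import cv2,numpy as np
from scipy.optimize import least_squares
from scipy.spatial.transform import Rotation as R
def cams():
    o={}
    for n in("scene","top"):
        d=get_image(n);o[n]=d
    return o
def proj(d,P):
    P=np.atleast_2d(P).astype(float);f=200/np.tan(np.radians(d["vfov"])/2);T=d["camera_from_world"]
    c=P@T[:3,:3].T+T[:3,3];return np.c_[f*c[:,0]/c[:,2]+d["cx"],f*c[:,1]/c[:,2]+d["cy"]]
def tri(D,obs):
    r=least_squares(lambda p:np.concatenate([proj(D[n],p)[0]-uv for n,uv in obs]),[600,0,50])
    return r.x,r.fun
def cr(x0,y0,k): return lambda px,py:np.array([x0+(px+.5)/k-.5,y0+(py+.5)/k-.5])
def save(d,n,x0=0,x1=640,y0=0,y1=400,k=1):
    im=np.ascontiguousarray(d["color"][y0:y1,x0:x1,::-1])
    cv2.imwrite("pics/"+n,cv2.resize(im,None,fx=k,fy=k,interpolation=cv2.INTER_CUBIC))
def pose_pts(p,L): # x,y,z,yaw
    return R.from_euler("z",p[3]).apply(L)+p[:3]
def fit(D,items,p0):
    r=least_squares(lambda p:np.concatenate([(proj(D[n],pose_pts(p,l))[0]-uv) for n,l,uv in items]),p0)
    return r.x,r.fun.reshape(-1,2)
E
cat > m.py <<'E'
from h import *
D=cams()
ta=cr(235,140,7);tb=cr(380,210,12);sa=cr(310,185,6);sb=cr(200,225,12)
print("mouth",tri(D,[("top",ta(736,213)),("scene",sa(75,307))]))
print("stop",tri(D,[("top",ta(78,124)),("scene",sa(648,131))]))
it=[("top",(0,0,0),ta(736,213)),("top",(0,270,0),ta(78,124)),("scene",(-7.5,0,0),sa(65,296)),("scene",(7.5,0,0),sa(85,318)),
("scene",(-13,270,0),sa(628,112)),("scene",(13,270,0),sa(668,150))]
p,f=fit(D,it,[650,0,90,-.1]);print("rail",p,"\n",f.round(2))
it=[("top",(20.5,30,22),tb(188,107)),("top",(20.5,-30,22),tb(415,185)),("top",(-20.5,-30,22),tb(367,345)),("top",(-20.5,30,22),tb(135,270)),
("scene",(-20.5,-30,22),sb(97,255)),("scene",(-20.5,30,22),sb(385,208)),("scene",(20.5,30,22),sb(410,332)),("scene",(20.5,-30,22),sb(117,383)),("top",(0,0,64),tb(302,218)),
]
p,f=fit(D,it,[500,-200,0,-.3]);print("hanger",p,"\n",f.round(2))
E
python3 m.py
```

```text
mouth (array([ 600.56715428, -104.00105276,   88.14004676]), array([-0.28843896, -0.18745555, -0.28167769,  0.01490881]))
stop (array([637.10352878, 163.81965138,  87.18372592]), array([-0.41249973, -0.33875471, -0.46489382,  0.08455229]))
rail [ 6.00543055e+02 -1.03649335e+02  8.78144678e+01 -1.37195596e-01] 
 [[-0.42 -0.16]
 [-0.45 -0.51]
 [ 0.05  0.03]
 [-0.37  0.12]
 [-0.04  0.39]
 [-0.57 -0.44]]
hanger [ 4.39131028e+02 -2.92511542e+02 -2.44669977e+00 -3.20188393e-01] 
 [[-0.53  0.15]
 [ 0.04  0.13]
 [-0.02  0.04]
 [-0.23 -0.24]
 [-0.15 -0.04]
 [ 0.19 -0.2 ]
 [ 0.3   0.1 ]
 [-0.28  0.17]
 [ 0.74 -0.  ]]
```

```bash
cat >> h.py <<'E'
M=np.array([600.5,-103.6,90.]);YAW=-0.137
RR=R.from_euler("z",YAW)
def w(rx,ry,rz): return RR.apply([rx,ry,rz])+M
def railof(p): return RR.inv().apply(np.asarray(p)-M)
def delta(P,yaw):
    s=read_state();T=R.from_euler("xyz",s["tool_rot"]);G=R.from_euler("xyz",[-np.pi/2,0,yaw])
    d=T.inv().apply(np.asarray(P)-s["eef_pos"]);rv=(T.inv()*G).as_rotvec()
    print("shift",d.round(1),"turn",rv.round(3),"norm",np.linalg.norm(d).round(0),"w",s["width"].round(1),"F",s["force"].round(1),"t",s["clock"],"rail",railof(s["eef_pos"]).round(1))
E
python3 -c "
from h import *
delta(w(-30,72,130),YAW)"
```

```text
Traceback (most recent call last):
  File "h.py", line 32, in delta
    print("shift",d.round(1),"turn",rv.round(3),"norm",np.linalg.norm(d).round(0),"w",s["width"].round(1),"F",s["force"].round(1),"t",s["clock"],"rail",railof(s["eef_pos"]).round(1))
                                                                                      ^^^^^^^^^^^^^^^^
AttributeError: 'float' object has no attribute 'round'
```

```bash
sed -i 's/s\["width"\].round(1)/round(s["width"],1)/' h.py
python3 -c "
from h import *
delta(w(-30,72,130),YAW)"
```

```text
shift [-394.6   22.2  522.3] turn [-1.000e-03 -1.028e+00 -1.000e-03] norm 655.0 w 85.5 F [ 0.3 -0.3  0.5] t 0.2 rail [-273.5 -535.7  151.7]
```

```bash
python3 -m jog '[{"x":-28,"y":-2,"z":37,"ay":-0.07,"grip":0},{"x":-56,"y":-2,"z":74,"ay":-0.14,"grip":0},{"x":-84,"y":-2,"z":112,"ay":-0.21,"grip":0},{"x":-112,"y":-2,"z":149,"ay":-0.29,"grip":0},{"x":-140,"y":-2,"z":186,"ay":-0.36,"grip":0}]'
python3 -c "
from h import *
delta(w(-30,72,130),YAW)"
```

```text
shift [-394.6   22.2  522.3] turn [-1.000e-03 -1.028e+00 -1.000e-03] norm 655.0 w 85.5 F [ 0.3 -0.3  0.5] t 0.2 rail [-273.5 -535.7  151.7]$[0]: bad value
```

```bash
python3 -m jog '[{"x":-28,"y":-2,"z":37,"ax":0,"ay":-0.07,"az":0,"grip":0},{"x":-56,"y":-2,"z":74,"ax":0,"ay":-0.14,"az":0,"grip":0},{"x":-84,"y":-2,"z":112,"ax":0,"ay":-0.21,"az":0,"grip":0},{"x":-112,"y":-2,"z":149,"ax":0,"ay":-0.29,"az":0,"grip":0},{"x":-140,"y":-2,"z":186,"ax":0,"ay":-0.36,"az":0,"grip":0}]'
python3 -c "
from h import *
delta(w(-30,72,130),YAW)"
```

```text
clock: 0.7
eef_pos: [372.9, -393.4, 244.3]
tool_rot: [-1.571, -0.0, -0.802]
force: [0.3, -0.3, -0.0]
width: 12.5
shift [-118.1   24.4  403.2] turn [-0.    -0.665  0.   ] norm 421.0 w 12.5 F [ 0.3 -0.3 -0. ] t 0.7 rail [-185.9 -318.2  154.3]
```

```bash
python3 -m jog '[{"x":-14,"y":0,"z":46,"ax":0,"ay":-0.08,"az":0,"grip":0},{"x":-28,"y":0,"z":92,"ax":0,"ay":-0.16,"az":0,"grip":0},{"x":-42,"y":0,"z":138,"ax":0,"ay":-0.24,"az":0,"grip":0},{"x":-56,"y":0,"z":184,"ax":0,"ay":-0.32,"az":0,"grip":0},{"x":-70,"y":0,"z":230,"ax":0,"ay":-0.40,"az":0,"grip":0}]'
python3 -c "
from h import *
delta(w(-30,72,130),YAW)"
```

```text
clock: 1.2
eef_pos: [490.2, -183.6, 244.4]
tool_rot: [-1.571, -0.0, -0.402]
force: [-0.0, -0.3, 0.2]
width: -0.0
shift [ 22.4  24.4 178.4] turn [ 0.    -0.265  0.   ] norm 181.0 w -0.0 F [-0.  -0.3  0.2] t 1.2 rail [-98.4 -94.3 154.4]
```

```bash
python3 -m jog '[{"x":5,"y":5,"z":44,"ax":0,"ay":-0.07,"az":0,"grip":0},{"x":10,"y":10,"z":89,"ax":0,"ay":-0.14,"az":0,"grip":0},{"x":16,"y":17,"z":133,"ax":0,"ay":-0.20,"az":0,"grip":0},{"x":22.4,"y":24,"z":178.4,"ax":0,"ay":-0.265,"az":0,"grip":0},{"x":22.4,"y":24,"z":178.4,"ax":0,"ay":-0.265,"az":0,"grip":0}]'
python3 - <<'E'
from h import *
delta(w(-25,72,46),YAW)
D=cams();save(D["top"],"t1.png",220,400,110,260,4);save(D["scene"],"s1.png",270,450,130,280,4)
p=read_state()["eef_pos"]+[0,0,-11]
print({n:proj(D[n],p) for n in D})
E
```

```text
clock: 1.7
eef_pos: [582.8, -21.7, 219.6]
tool_rot: [-1.565, -0.001, -0.129]
force: [-0.7, -0.1, 0.6]
width: 0.4
shift [ 3.6 83.5 -7.3] turn [-0.006  0.008  0.001] norm 84.0 w 0.4 F [-0.7 -0.1  0.6] t 1.7 rail [-28.8  78.8 129.6]
{'scene': array([[344.8821975 , 178.51250701]]), 'top': array([[312.40688479, 168.40636707]])}
```

View pics/s1.png

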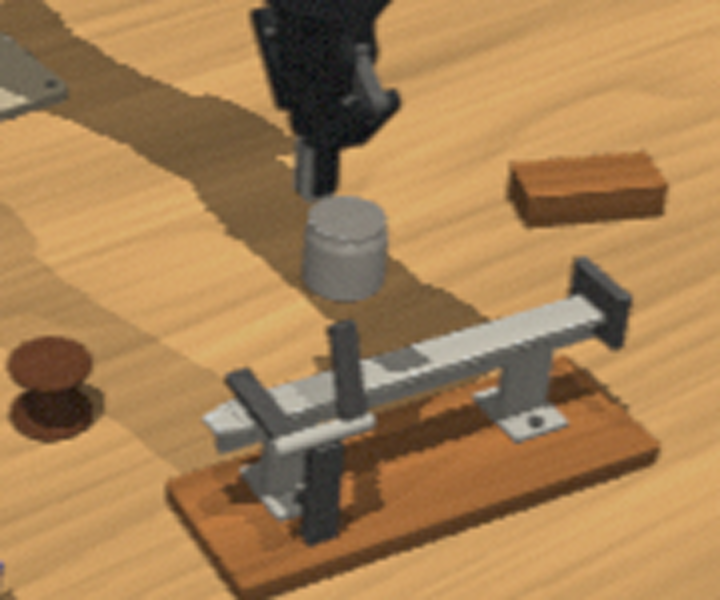

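View pics/t1.png

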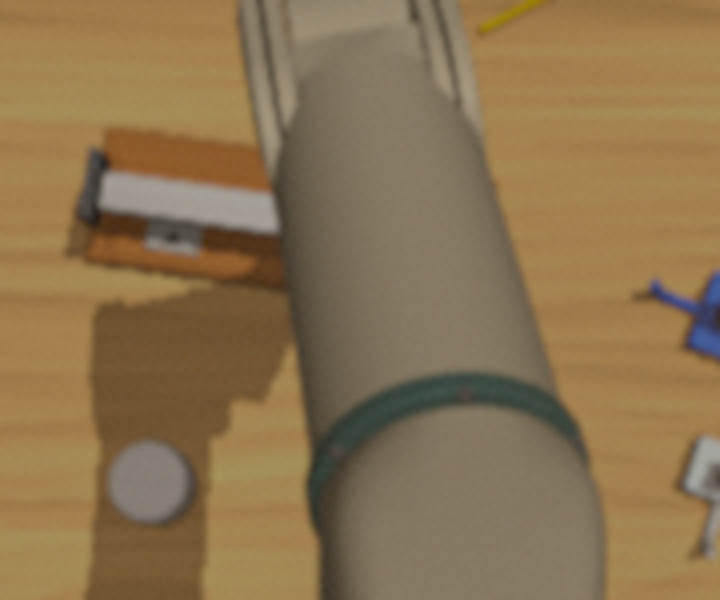

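```bash

python3 - <<'E'
from h import *
delta(w(-25,72,46),YAW)
p=read_state()["eef_pos"]+[0,0,-11]
D=cams();save(D["scene"],"s2.png",310,390,120,190,8)
print(read_state()["eef_pos"])
print({n:(proj(D[n],p)-[310,120])*8 for n in D})
for q in ([-11,0,-3],[11,0,-3],[-11,0,3],[11,0,3]): pass
E
```

```text
shift [ 5.3 83.7  0.8] turn [-0.    -0.001 -0.001] norm 84.0 w -0.2 F [ 0.1 -1.5  0.1] t 1.8 rail [-30.2  71.2 129.7]
[579.79982461 -31.71883392 220.14388742]
{'scene': array([[279.05757997, 468.10005609]]), 'top': array([[ 19.25507834, 387.25093658]])}
```

View pics/s2.png

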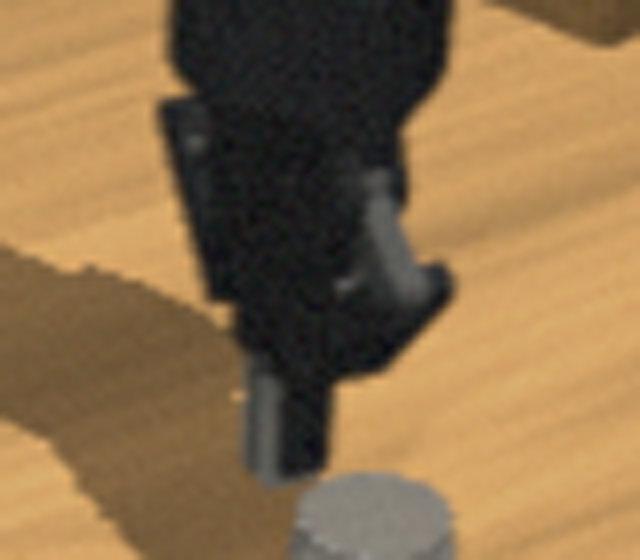

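```bash
python3 -m jog '[{"x":2,"y":42,"z":0.5,"ax":0,"ay":0,"az":0,"grip":0},{"x":4,"y":83,"z":1,"ax":0,"ay":0,"az":0,"grip":0},{"x":16,"y":83,"z":1,"ax":0,"ay":0,"az":0,"grip":0},{"x":28,"y":83,"z":1,"ax":0,"ay":0,"az":0,"grip":0},{"x":40,"y":83,"z":1,"ax":0,"ay":0,"az":0,"grip":0}]'
python3 - <<'E'
from h import *
delta(w(60,72,46),YAW)
D=cams();save(D["scene"],"s3.png",300,440,160,280,5)
E
```

```text
clock: 2.4
eef_pos: [619.8, -37.3, 137.2]
tool_rot: [-1.572, 0.001, -0.143]
force: [-0.2, 0.0, 0.1]
width: -0.1
shift [49.9  1.1  4. ] turn [ 0.001 -0.006 -0.001] norm 50.0 w -0.1 F [-0.2  0.   0.1] t 2.4 rail [10.1 68.4 47.2]
```

View pics/s3.png

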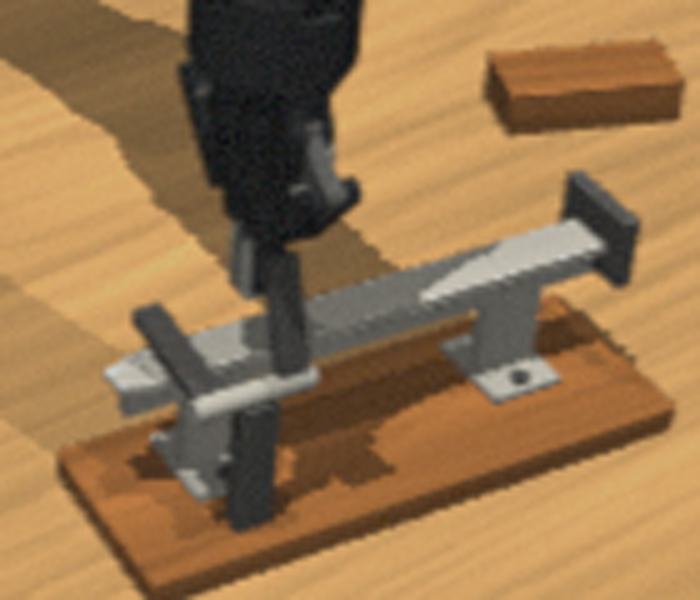

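The picture shows the closed fingers (crop 250,270) just on the robot side of the lever (285,310). They are aligned with it, so I push on.

```bash
python3 -m jog '[{"x":8,"y":0,"z":3,"ax":0,"ay":0,"az":0,"grip":0},{"x":18,"y":0,"z":3,"ax":0,"ay":0,"az":0,"grip":0},{"x":28,"y":0,"z":3,"ax":0,"ay":0,"az":0,"grip":0},{"x":38,"y":0,"z":3,"ax":0,"ay":0,"az":0,"grip":0},{"x":48,"y":0,"z":3,"ax":0,"ay":0,"az":0,"grip":0}]'
python3 - <<'E'
from h import *
delta(w(60,72,46),YAW)
D=cams();save(D["scene"],"s4.png",300,440,160,280,5)
E
```

```text
clock: 3.0
eef_pos: [668.8, -38.7, 137.5]
tool_rot: [-1.571, -0.0, -0.14]
force: [0.6, 0.2, -1.5]
width: -0.1
shift [ 1.2  1.5 -1.6] turn [ 0.    -0.003  0.   ] norm 3.0 w -0.1 F [ 0.6  0.2 -1.5] t 3.0 rail [58.8 73.6 47.5]
```

View pics/s4.png

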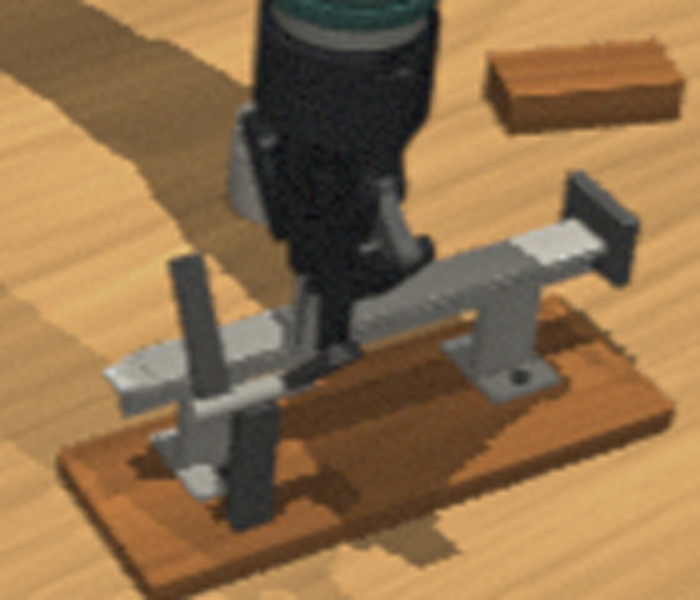

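```bash
python3 -m jog '[{"x":10,"y":0,"z":0,"ax":0,"ay":0,"az":0,"grip":0},{"x":22,"y":0,"z":0,"ax":0,"ay":0,"az":0,"grip":0},{"x":22,"y":0,"z":0,"ax":0,"ay":0,"az":0,"grip":0}]'
python3 - <<'E'
from h import *
delta(w(60,72,46),YAW)
D=cams();save(D["scene"],"s5.png",300,440,160,280,5)
E
```

```text
clock: 3.4
eef_pos: [690.8, -41.8, 137.4]
tool_rot: [-1.571, -0.001, -0.141]
force: [0.4, 0.2, 0.1]
width: 0.0
shift [-21.    1.4  -1.6] turn [-0.    -0.004  0.001] norm 21.0 w 0.0 F [0.4 0.2 0.1] t 3.4 rail [81.  73.6 47.4]
```

View pics/s5.png

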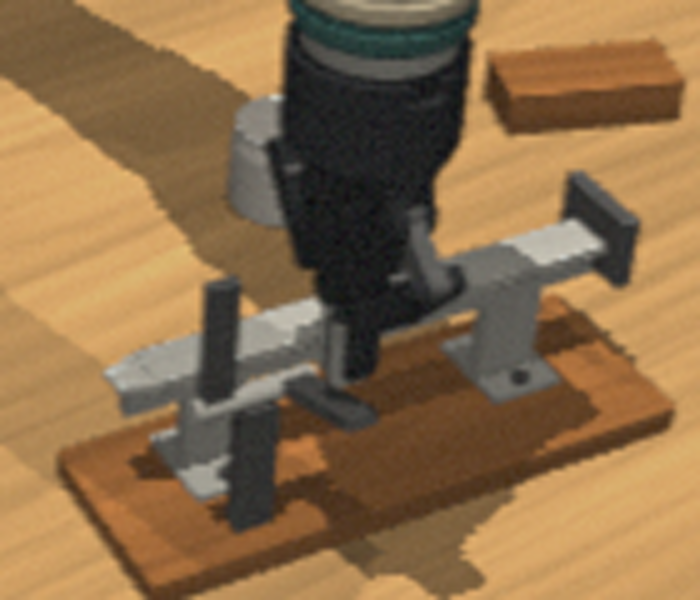

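```bash
python3 -m jog '[{"x":0,"y":-45,"z":0,"ax":0,"ay":0,"az":0,"grip":0},{"x":-10,"y":-90,"z":0,"ax":0,"ay":0,"az":0,"grip":0},{"x":-50,"y":-100,"z":0,"ax":0,"ay":0,"az":0,"grip":40},{"x":-90,"y":-100,"z":-20,"ax":0,"ay":0,"az":0,"grip":85},{"x":-125,"y":-100,"z":-50,"ax":0,"ay":0.05,"az":0,"grip":85}]'
python3 - <<'E'
from h import *
delta([439,-292.5,170],-0.32)
D=cams();save(D["scene"],"s6.png",300,440,160,280,5)
E
```

```text
clock: 4.0
eef_pos: [556.8, -71.3, 238.1]
tool_rot: [-1.57, -0.0, -0.187]
force: [0.7, -0.8, -0.3]
width: 43.2
shift [ -74.7   67.8 -239.3] turn [-0.001  0.133  0.   ] norm 260.0 w 43.2 F [ 0.7 -0.8 -0.3] t 4.0 rail [-47.7  26.  148.1]
```

View pics/s6.png

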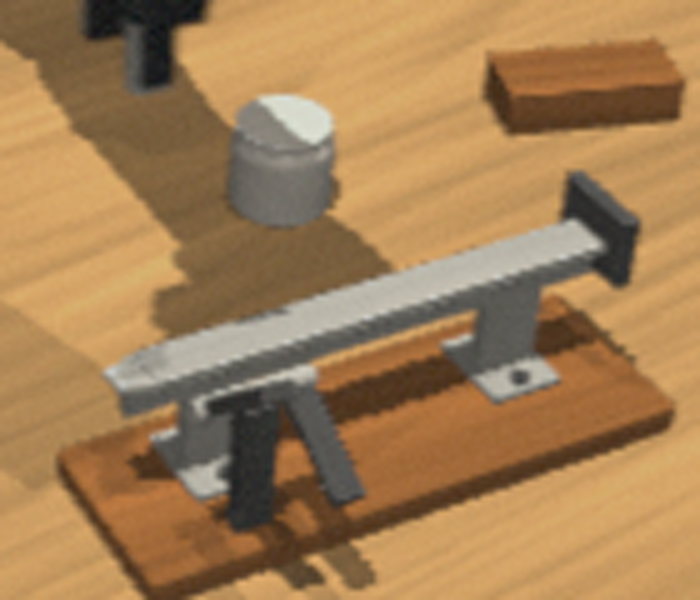

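```bash
python3 -m jog '[{"x":-14,"y":0,"z":-45,"ax":0,"ay":0.03,"az":0,"grip":85},{"x":-28,"y":0,"z":-91,"ax":0,"ay":0.06,"az":0,"grip":85},{"x":-42,"y":0,"z":-137,"ax":0,"ay":0.09,"az":0,"grip":85},{"x":-58,"y":20,"z":-185,"ax":0,"ay":0.12,"az":0,"grip":85},{"x":-74,"y":40,"z":-232,"ax":0,"ay":0.133,"az":0,"grip":85}]'
python3 -m jog '[{"x":0,"y":28,"z":-7,"ax":0,"ay":0,"az":0,"grip":60},{"x":0,"y":28,"z":-7,"ax":0,"ay":0,"az":0,"grip":60},{"x":0,"y":28,"z":-7,"ax":0,"ay":0,"az":0,"grip":60}]'
python3 - <<'E'
from h import *
delta([439,-292.5,43],-0.32)
p=read_state()["eef_pos"]+[0,0,-11]
D=cams();save(D["scene"],"s7.png",170,270,170,270,6);save(D["top"],"t7.png",360,440,190,260,8)
print(read_state()["eef_pos"],(proj(D["scene"],p)-[170,170])*6)
E
```

```text
clock: 4.6
eef_pos: [445.5, -282.5, 200.6]
tool_rot: [-1.571, -0.002, -0.324]
force: [1.2, -0.0, 0.9]
width: 84.9
clock: 4.9
eef_pos: [444.5, -286.4, 172.5]
tool_rot: [-1.57, 0.001, -0.322]
force: [-0.4, 0.9, 0.7]
width: 59.9
shift [ -3.2 129.5  -7.6] turn [-0.001 -0.002 -0.001] norm 130.0 w 59.9 F [-0.4  0.9  0.7] t 4.9 rail [-129.6 -202.4   82.5]
[ 445.82384518 -286.273688    173.52633943] [[284.54381339 193.94557448]]
```

View pics/s7.png

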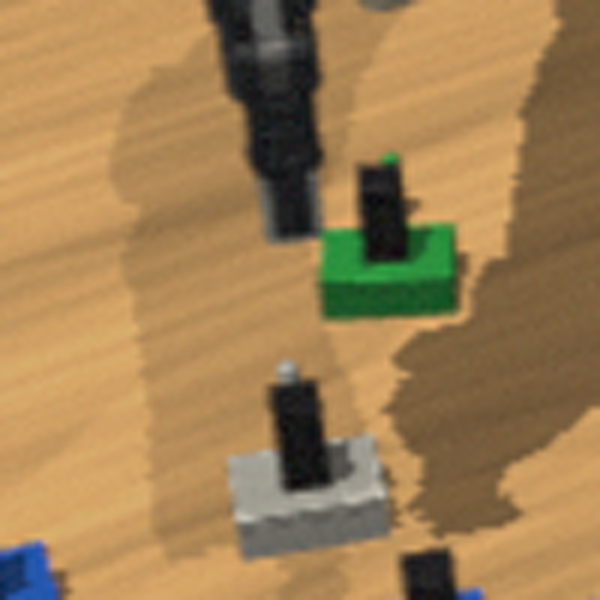

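View pics/t7.png

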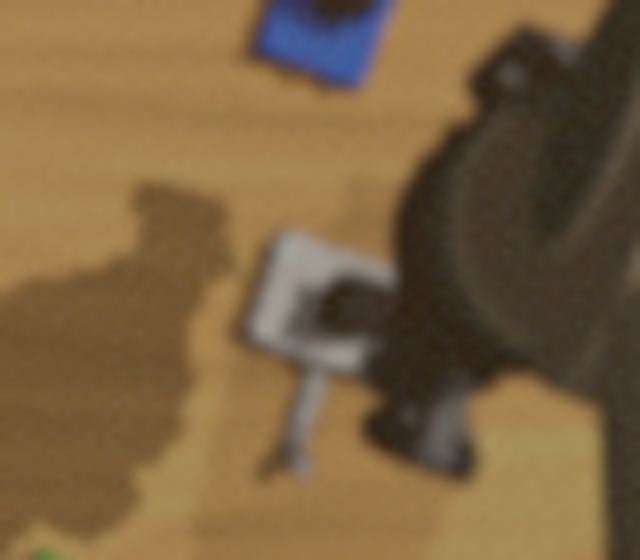

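```bash

python3 - <<'E'
from h import *
delta([439,-292.5,47],-0.32)
E
```

```text
shift [ -4.8 126.5  -8.1] turn [-0.001 -0.     0.002] norm 127.0 w 59.8 F [ 0.4  0.1 -0.2] t 5.0 rail [-128.3 -202.1   83.5]
```

```bash
python3 -m jog '[{"x":-5,"y":20,"z":-8,"ax":0,"ay":0,"az":0,"grip":60},{"x":-5,"y":60,"z":-8,"ax":0,"ay":0,"az":0,"grip":60},{"x":-5,"y":80,"z":-8,"ax":0,"ay":0,"az":0,"grip":60},{"x":-5,"y":80,"z":-8,"ax":0,"ay":0,"az":0,"grip":60},{"x":-5,"y":80,"z":-8,"ax":0,"ay":0,"az":0,"grip":60}]'
python3 - <<'E'
from h import *
delta([439,-292.5,47],-0.32)
D=cams();save(D["scene"],"s8.png",170,270,170,270,6)
delta([439,-292.5,47],-0.32)
E
```

```text
clock: 5.5
eef_pos: [438.3, -293.0, 93.4]
tool_rot: [-1.571, -0.002, -0.321]
force: [0.6, 0.0, 1.1]
width: 60.2
shift [ 0.4 46.4  0.7] turn [-0.    -0.001  0.002] norm 46.0 w 60.2 F [0.6 0.  1.1] t 5.5 rail [-134.8 -209.8    3.4]
shift [-0.  47.   1.4] turn [ 0.    -0.002  0.003] norm 47.0 w 59.9 F [-0.7  0.3  0.3] t 5.6 rail [-134.6 -210.5    4. ]
```

View pics/s8.png

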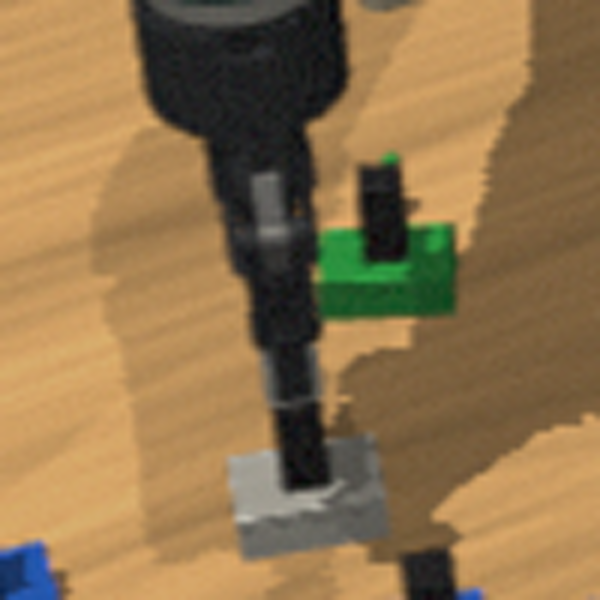

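```bash
python3 -m jog '[{"x":0,"y":20,"z":1,"ax":0,"ay":0,"az":0,"grip":60},{"x":0,"y":40,"z":1,"ax":0,"ay":0,"az":0,"grip":60},{"x":0,"y":47,"z":1,"ax":0,"ay":0,"az":0,"grip":60},{"x":0,"y":47,"z":1,"ax":0,"ay":0,"az":0,"grip":60},{"x":0,"y":47,"z":1,"ax":0,"ay":0,"az":0,"grip":60}]'
python3 -m jog '[{"x":0,"y":0,"z":0,"ax":0,"ay":0,"az":0,"grip":10},{"x":0,"y":0,"z":0,"ax":0,"ay":0,"az":0,"grip":10},{"x":0,"y":0,"z":0,"ax":0,"ay":0,"az":0,"grip":10},{"x":0,"y":0,"z":0,"ax":0,"ay":0,"az":0,"grip":10},{"x":0,"y":0,"z":0,"ax":0,"ay":0,"az":0,"grip":10}]'
python3 - <<'E'
from h import *
delta([439,-292.5,47],-0.32)
D=cams();save(D["scene"],"s9.png",170,270,170,270,6);save(D["top"],"t9.png",360,440,190,260,8)
delta([439,-292.5,47],-0.32)
E
```

```text
clock: 6.1
eef_pos: [437.8, -293.1, 46.3]
tool_rot: [-1.571, -0.002, -0.323]
force: [0.9, -0.1, 0.3]
width: 60.0
clock: 6.6
eef_pos: [437.7, -293.1, 45.9]
tool_rot: [-1.571, -0.002, -0.323]
force: [-0.3, 0.1, 5.5]
width: 19.0
shift [ 1.  -1.1  1. ] turn [ 0.    -0.003  0.002] norm 2.0 w 19.0 F [-0.3  0.1  5.5] t 6.6 rail [-135.4 -209.9  -44.1]
shift [ 1.  -1.1  1. ] turn [ 0.    -0.003  0.002] norm 2.0 w 19.2 F [0.4 0.1 6.1] t 6.7 rail [-135.4 -210.   -44.1]
```

View pics/s9.png

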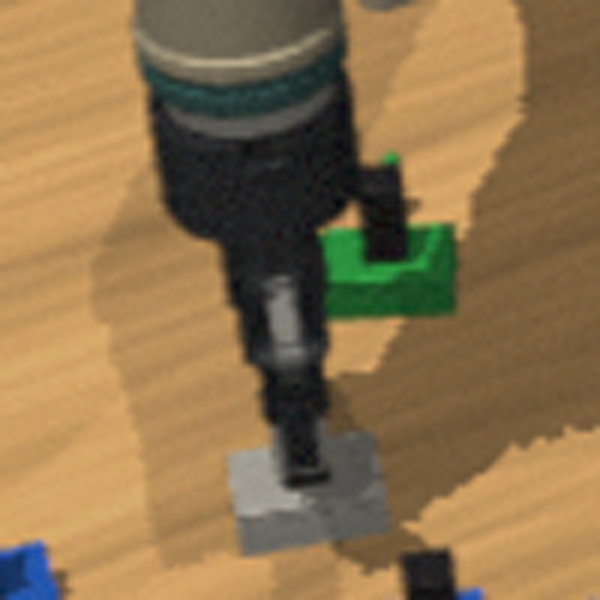

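View pics/t9.png

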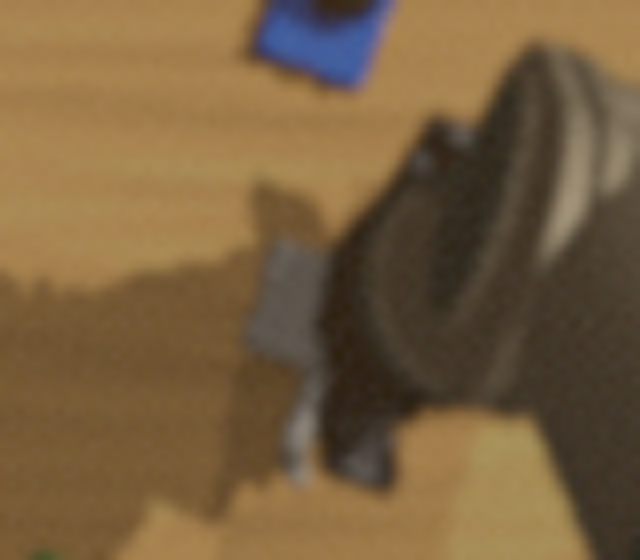

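```bash
python3 -m jog '[{"x":0,"y":-15,"z":0,"ax":0,"ay":0,"az":0,"grip":10},{"x":0,"y":-45,"z":0,"ax":0,"ay":0,"az":0,"grip":10},{"x":0,"y":-85,"z":0,"ax":0,"ay":0,"az":0,"grip":10},{"x":0,"y":-115,"z":0,"ax":0,"ay":-0.03,"az":0,"grip":10},{"x":0,"y":-115,"z":0,"ax":0,"ay":-0.1,"az":0,"grip":10}]'
python3 - <<'E'
from h import *
delta(w(0,-80,70),YAW)
E
```

```text
clock: 7.2
eef_pos: [439.1, -293.9, 163.9]
tool_rot: [-1.573, -0.006, -0.221]
force: [0.7, -0.1, -1.9]
width: 19.4
shift [122.4   4.4 141.4] turn [ 0.003 -0.084  0.006] norm 187.0 w 19.4 F [ 0.7 -0.1 -1.9] t 7.2 rail [-133.9 -210.6   73.9]
```

```bash
python3 -m jog '[{"x":30,"y":0,"z":35,"ax":0,"ay":-0.02,"az":0.0,"grip":10},{"x":60,"y":0,"z":70,"ax":0,"ay":-0.04,"az":0,"grip":10},{"x":90,"y":0,"z":105,"ax":0,"ay":-0.06,"az":0,"grip":10},{"x":122,"y":4,"z":141,"ax":0,"ay":-0.08,"az":0,"grip":10},{"x":122,"y":4,"z":141,"ax":0,"ay":-0.08,"az":0,"grip":10}]'
python3 -m jog '[{"x":0,"y":0,"z":0,"ax":0,"ay":0,"az":0,"grip":10},{"x":0,"y":0,"z":0,"ax":0,"ay":0,"az":0,"grip":10}]'
python3 - <<'E'
from h import *
delta(w(-1,-50,32.4),YAW)
D=cams();save(D["scene"],"s10.png",270,400,160,280,6);save(D["top"],"t10.png",290,390,130,220,8)
E
```

```text
clock: 7.7
eef_pos: [593.0, -174.1, 155.8]
tool_rot: [-1.565, -0.004, -0.133]
force: [0.1, 0.2, -1.4]
width: 19.1
clock: 7.9
eef_pos: [585.6, -183.3, 155.6]
tool_rot: [-1.572, 0.003, -0.144]
force: [-0.6, -0.1, -1.9]
width: 18.9
shift [ 2.7 33.2 31.1] turn [ 0.001 -0.007 -0.003] norm 46.0 w 18.9 F [-0.6 -0.1 -1.9] t 7.9 rail [ -3.8 -81.   65.6]
```

View pics/s10.png

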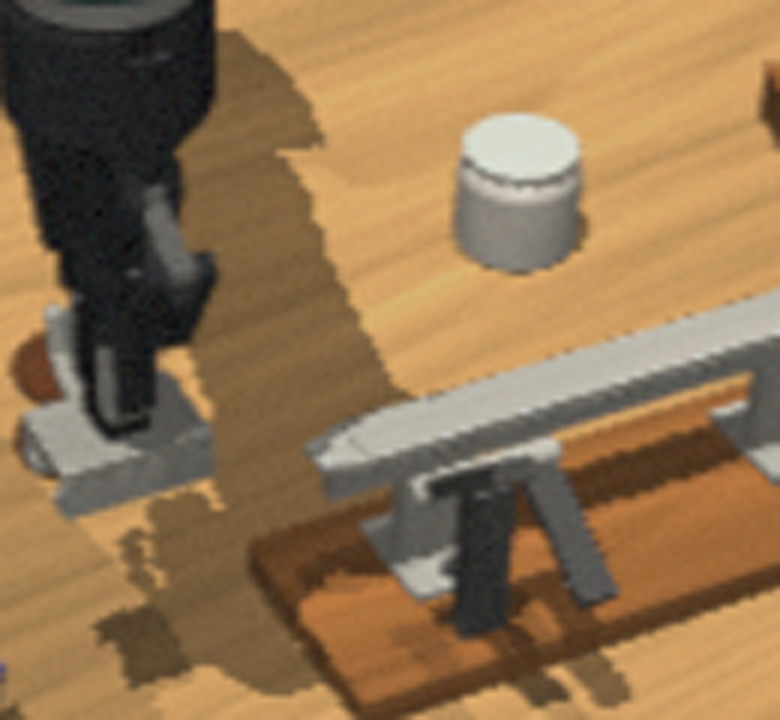

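View pics/t10.png

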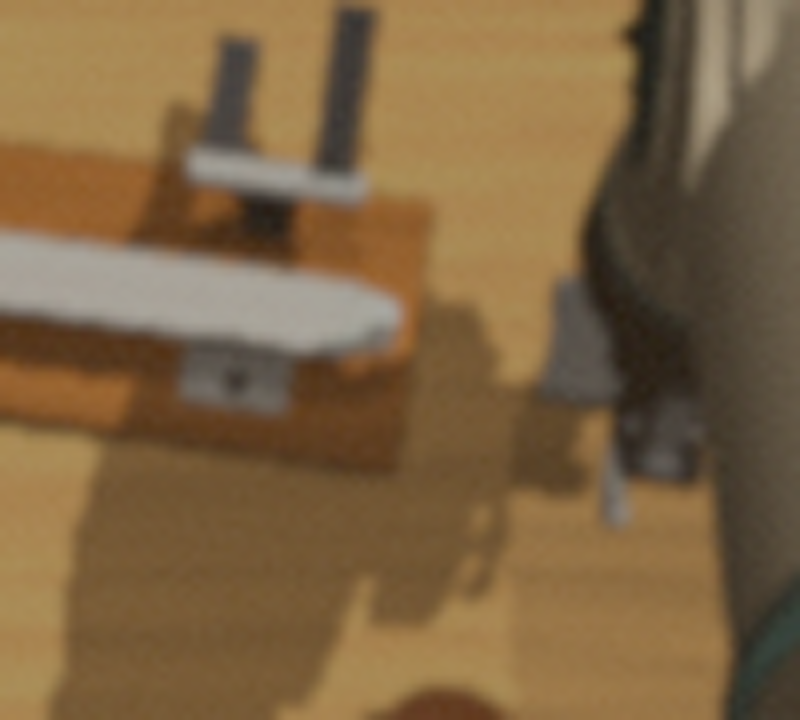

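```bash
python3 -m jog '[{"x":2.7,"y":18,"z":15,"ax":0,"ay":-0.005,"az":0,"grip":10},{"x":2.7,"y":33,"z":31,"ax":0,"ay":-0.007,"az":-0.0,"grip":10},{"x":2.7,"y":33,"z":31,"ax":0,"ay":-0.007,"az":0,"grip":10},{"x":2.7,"y":33,"z":31,"ax":0,"ay":-0.007,"az":0,"grip":10}]'
python3 - <<'E'
from h import *
delta(w(-1,-50,32.4),YAW)
D=cams();save(D["scene"],"s11.png",290,370,190,260,10);save(D["top"],"t11.png",310,380,140,200,11)
delta(w(-1,-50,32.4),YAW)
print(read_state()["tool_rot"])
E
```

```text
clock: 8.4
eef_pos: [593.8, -153.1, 123.5]
tool_rot: [-1.572, 0.0, -0.137]
force: [0.0, -0.5, -1.2]
width: 19.1
shift [-1.1  1.1 -0.1] turn [ 0.001  0.    -0.   ] norm 2.0 w 19.1 F [ 0.  -0.5 -1.2] t 8.4 rail [  0.1 -49.9  33.5]
shift [-1.9  1.8  0.7] turn [ 0.001 -0.001  0.001] norm 3.0 w 19.3 F [ 0.3 -0.2 -2.6] t 8.5 rail [  0.8 -50.7  34.2]
[-1.57212834e+00 -1.24962684e-03 -1.38089284e-01]
```

View pics/s11.png

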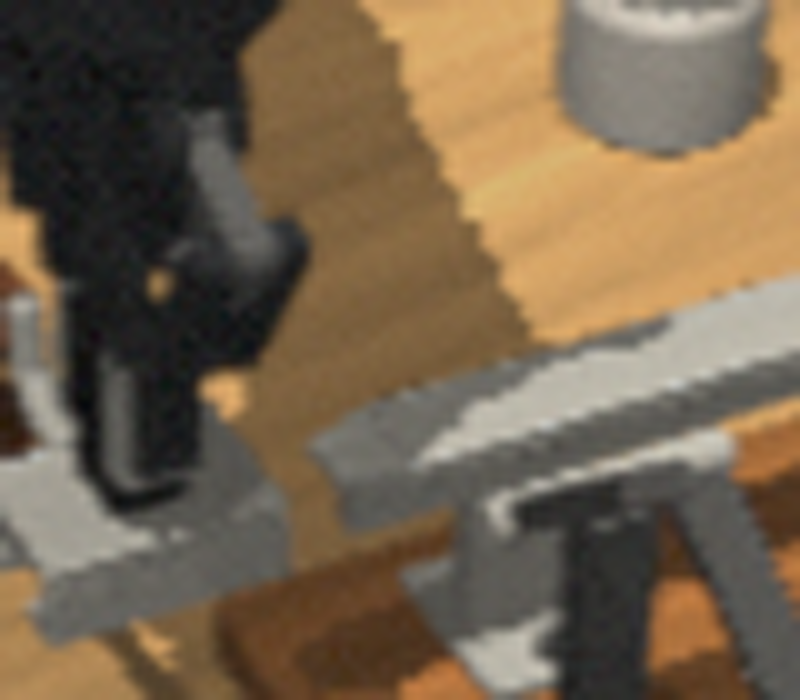

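View pics/t11.png

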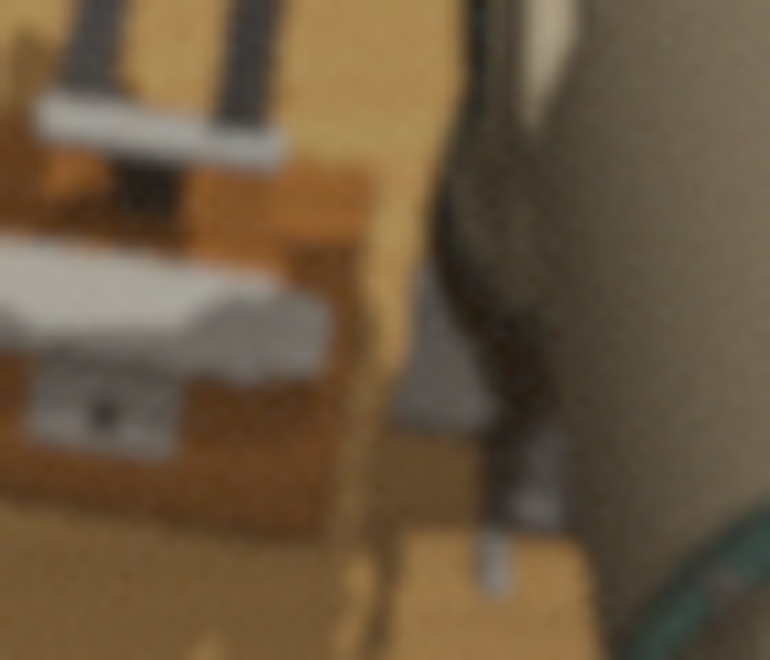

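```bash

python3 - <<'E'
from h import *
D=cams()
c=cr(290,190,10);t=cr(310,140,11)
# predicted crop positions of saddle corners given TCP (post centre = tcp +(0,1)-2.9)
P=railof(read_state()["eef_pos"]);print(P)
for l in ([-20.5,30,22],[20.5,30,22],[20.5,30,0],[20.5,-30,22],[20.5,-30,0]):
    q=w(*(P+[0,1,-2.9-43]+l)); print(l,((proj(D["scene"],q)[0]-[290,190]+.5)*10).round(0),((proj(D["top"],q)[0]-[310,140]+.5)*11).round(0))
for l in ([-7.5,0,0],[7.5,0,0],[7.5,0,-4]):
    q=w(*l); print("m",l,((proj(D["scene"],q)[0]-[290,190]+.5)*10).round(0),((proj(D["top"],q)[0]-[310,140]+.5)*11).round(0))
E
```

```text
[  0.93109903 -50.3234548   34.1850216 ]
[-20.5, 30, 22] [213. 396.] [395. 410.]
[20.5, 30, 22] [292. 499.] [417. 253.]
[20.5, 30, 0] [290. 573.] [410. 271.]
[20.5, -30, 22] [ 49. 575.] [650. 285.]
[20.5, -30, 0] [ 50. 649.] [639. 303.]
m [-7.5, 0, 0] [310. 437.] [324. 361.]
m [7.5, 0, 0] [339. 475.] [332. 304.]
m [7.5, 0, -4] [339. 488.] [331. 307.]
```

```bash

cat > avg.py <<'E'
from h import *
import sys
a=[];f=[]
for i in range(6):
    s=read_state();a.append(railof(s["eef_pos"]));f.append(np.r_[RR.inv().apply(s["force"]),s["torque"]])
print("t",s["clock"],"rail",np.mean(a,0).round(2),"sd",np.std(a,0).round(2),"F(rail)",np.mean(f,0).round(2),"w",round(s["width"],1),s["tool_rot"].round(3))
E
python3 avg.py; python3 -m jog '[{"x":0,"y":0,"z":0,"ax":0,"ay":0,"az":0,"grip":10}]'; python3 avg.py
```

```text
t 8.6 rail [  0.93 -50.32  34.19] sd [0. 0. 0.] F(rail) [ 0.13  0.41 -1.6  -0.02  0.04  0.02] w 19.0 [-1.572e+00 -1.000e-03 -1.380e-01]
clock: 8.7
eef_pos: [594.5, -153.0, 123.9]
tool_rot: [-1.571, -0.001, -0.137]
force: [0.7, -1.3, -2.4]
width: 19.4
t 8.7 rail [  0.81 -49.75  33.93] sd [0. 0. 0.] F(rail) [ 0.9  -1.22 -2.37  0.01  0.   -0.01] w 19.4 [-1.571e+00 -1.000e-03 -1.370e-01]
```

```bash
python3 -m jog '[{"x":-0.3,"y":1.6,"z":5,"ax":0,"ay":0,"az":0,"grip":10},{"x":-0.3,"y":1.6,"z":15,"ax":0,"ay":0,"az":0,"grip":10},{"x":-0.3,"y":1.6,"z":25,"ax":0,"ay":0,"az":0,"grip":10},{"x":-0.3,"y":1.6,"z":32,"ax":0,"ay":0,"az":0,"grip":10},{"x":-0.3,"y":1.6,"z":32,"ax":0,"ay":0,"az":0,"grip":10}]'; python3 avg.py
python3 - <<'E'
from h import *
D=cams();save(D["scene"],"s12.png",290,370,190,260,10);save(D["top"],"t12.png",310,380,140,200,11)
E
```

```text
clock: 9.2
eef_pos: [598.9, -117.6, 121.8]
tool_rot: [-1.569, -0.0, -0.133]
force: [0.6, -1.3, -2.2]
width: 19.3
t 9.2 rail [  0.29 -14.05  31.79] sd [0. 0. 0.] F(rail) [ 0.79 -1.16 -2.2   0.01 -0.04  0.02] w 19.3 [-1.569 -0.    -0.133]
```

View pics/s12.png

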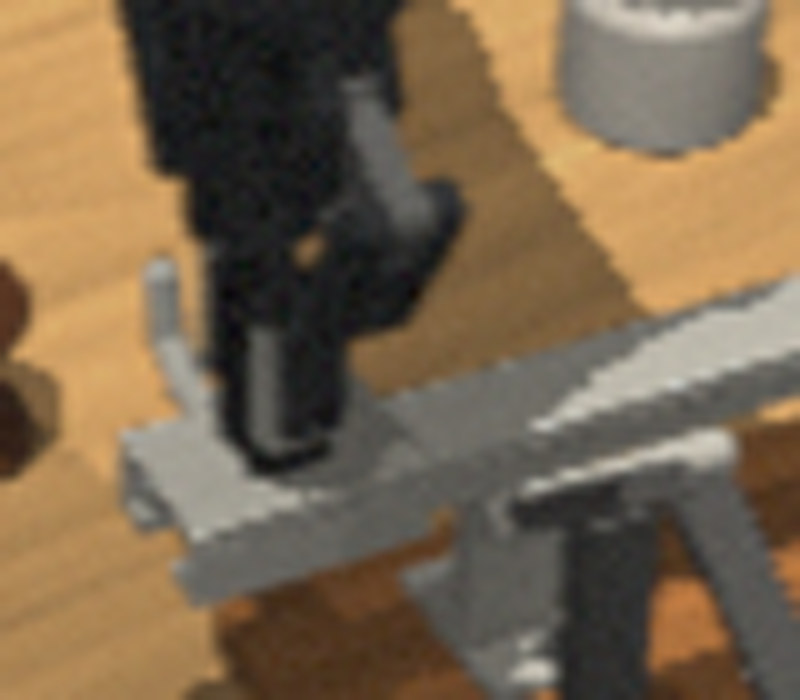

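View pics/t12.png

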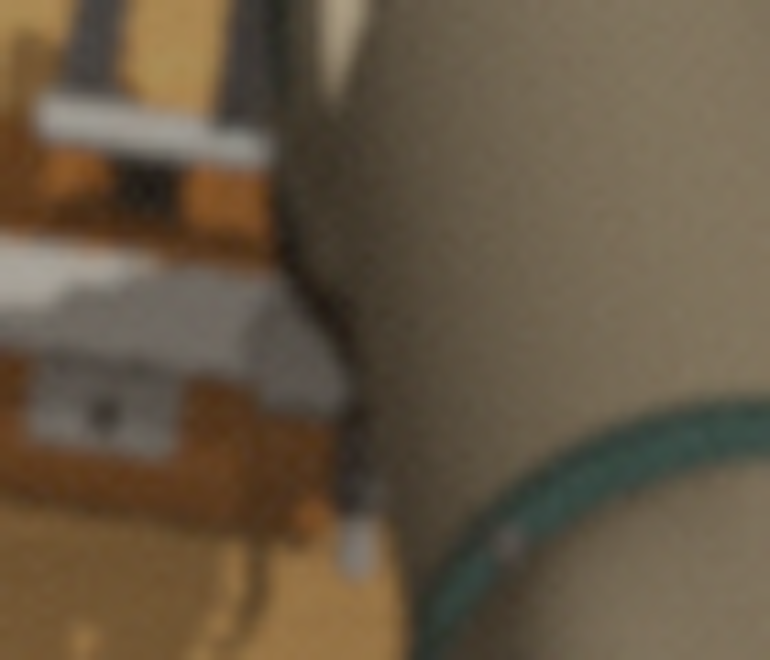

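```bash
python3 -m jog '[{"x":0,"y":0,"z":8,"ax":0,"ay":0,"az":0,"grip":10},{"x":0,"y":0,"z":16,"ax":0,"ay":0,"az":0,"grip":10},{"x":0,"y":0,"z":24,"ax":0,"ay":0,"az":0,"grip":10},{"x":0,"y":0,"z":24,"ax":0,"ay":0,"az":0,"grip":10}]'; python3 avg.py
```

```text
clock: 9.7
eef_pos: [602.1, -93.9, 121.8]
tool_rot: [-1.569, -0.0, -0.133]
force: [-0.7, 0.4, -2.0]
width: 19.0
t 9.7 rail [ 0.23  9.77 31.79] sd [0. 0. 0.] F(rail) [-0.7   0.28 -2.04  0.01 -0.05 -0.03] w 19.0 [-1.569 -0.    -0.133]
```

```bash
python3 -m jog '[{"x":0,"y":0,"z":10,"ax":0,"ay":0,"az":0,"grip":10},{"x":0,"y":0,"z":20,"ax":0,"ay":0,"az":0,"grip":10},{"x":0,"y":0,"z":30,"ax":0,"ay":0,"az":0,"grip":10},{"x":0,"y":0,"z":38,"ax":0,"ay":0,"az":0,"grip":10},{"x":0,"y":0,"z":38,"ax":0,"ay":0,"az":0,"grip":10}]'; python3 avg.py
python3 - <<'E'
from h import *
D=cams();save(D["scene"],"s13.png",290,370,190,260,10);save(D["top"],"t13.png",270,370,130,200,8)
E
```

```text
clock: 10.2
eef_pos: [607.1, -56.3, 121.8]
tool_rot: [-1.569, -0.0, -0.133]
force: [-0.1, 0.6, -1.4]
width: 19.3
t 10.2 rail [ 0.13 47.74 31.75] sd [0. 0. 0.] F(rail) [-0.18  0.55 -1.35  0.01 -0.01  0.04] w 19.3 [-1.569 -0.    -0.133]
```

View pics/s13.png

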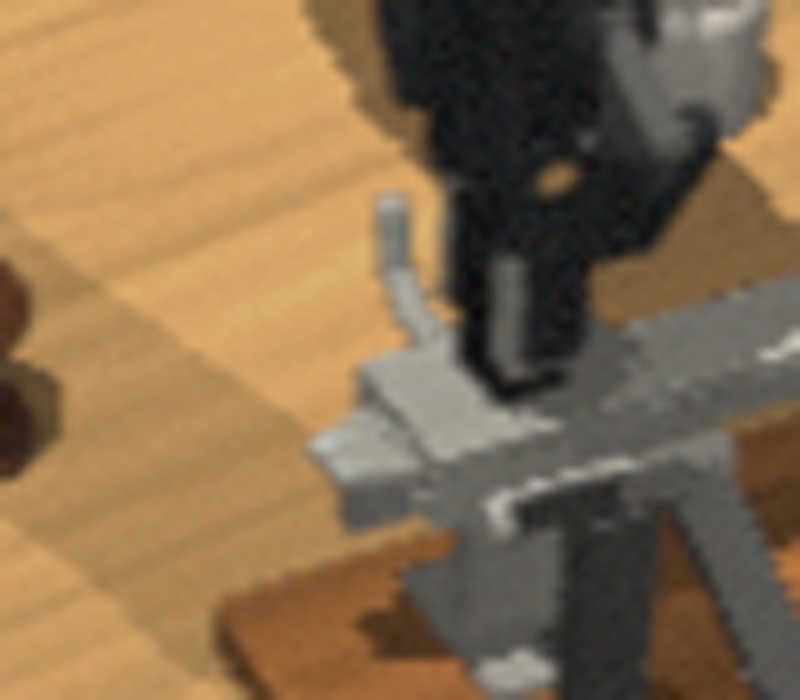

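View pics/t13.png

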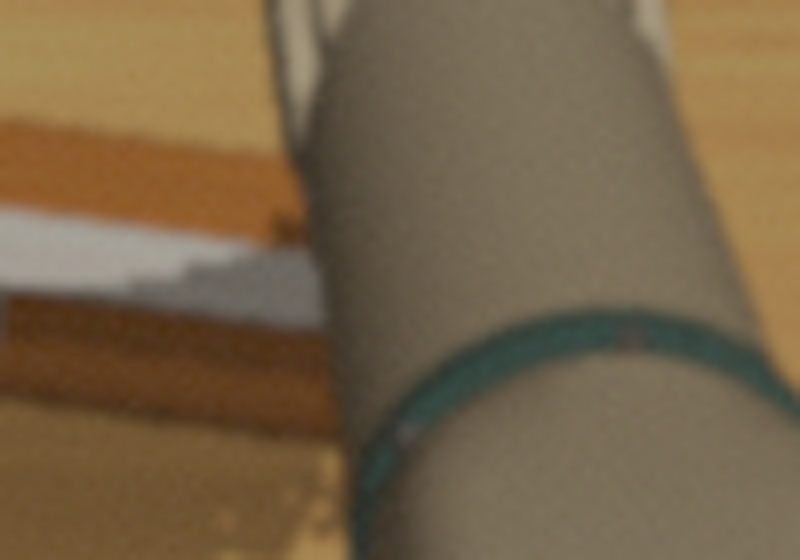

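```bash
python3 -m jog '[{"x":0,"y":1.2,"z":0,"ax":0,"ay":0,"az":0,"grip":10},{"x":0,"y":1.2,"z":0,"ax":0,"ay":0,"az":0,"grip":25},{"x":0,"y":1.2,"z":0,"ax":0,"ay":0,"az":0,"grip":45},{"x":0,"y":1.2,"z":0,"ax":0,"ay":0,"az":0,"grip":45},{"x":0,"y":1.2,"z":0,"ax":0,"ay":0,"az":0,"grip":45}]'; python3 avg.py
python3 -m jog '[{"x":0,"y":0,"z":0,"ax":0,"ay":0,"az":0,"grip":45},{"x":0,"y":0,"z":0,"ax":0,"ay":0,"az":0,"grip":45},{"x":0,"y":-5,"z":-10,"ax":0,"ay":0,"az":0,"grip":45},{"x":0,"y":-5,"z":-30,"ax":0,"ay":0,"az":0,"grip":45},{"x":0,"y":-5,"z":-55,"ax":0,"ay":0,"az":0,"grip":45}]'; python3 avg.py
python3 - <<'E'
from h import *
D=cams();save(D["scene"],"s14.png",290,370,180,260,9)
E
```

```text
clock: 10.8
eef_pos: [606.9, -58.9, 120.6]
tool_rot: [-1.571, -0.0, -0.136]
force: [-0.4, -0.6, -0.2]
width: 44.8
t 10.8 rail [ 0.23 45.15 30.61] sd [0. 0. 0.] F(rail) [-0.36 -0.62 -0.24  0.09 -0.08  0.01] w 44.8 [-1.571 -0.    -0.136]
clock: 11.3
eef_pos: [599.6, -113.4, 126.1]
tool_rot: [-1.571, -0.001, -0.134]
force: [0.4, -0.3, -0.4]
width: 44.8
t 11.3 rail [ 0.46 -9.81 36.07] sd [0. 0. 0.] F(rail) [ 0.4  -0.29 -0.38 -0.   -0.07  0.02] w 44.8 [-1.571e+00 -1.000e-03 -1.340e-01]
```

View pics/s14.png

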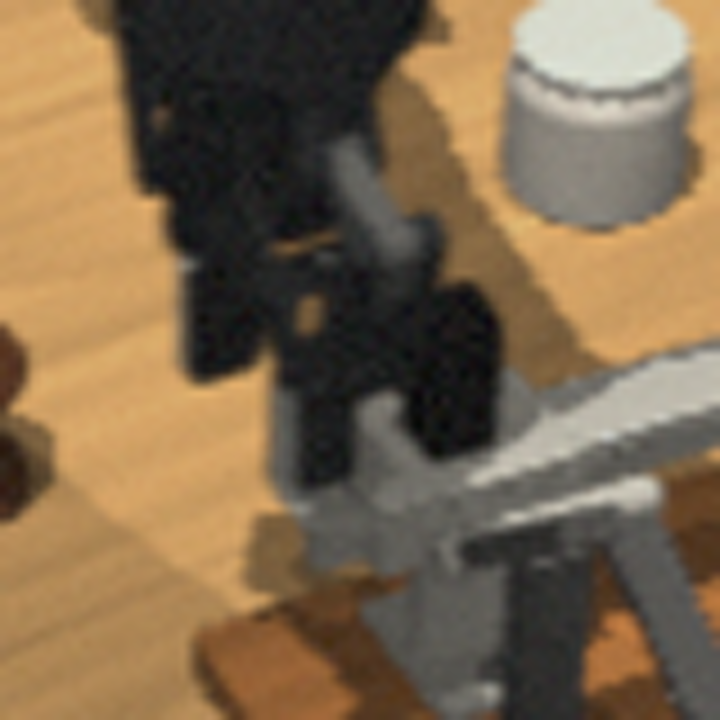

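```bash
python3 -m jog '[{"x":-0.4,"y":0,"z":-2,"ax":0,"ay":0,"az":0,"grip":0},{"x":-0.4,"y":0,"z":-2,"ax":0,"ay":0,"az":0,"grip":0},{"x":-0.4,"y":8,"z":-2,"ax":0,"ay":0,"az":0,"grip":0},{"x":-0.4,"y":14,"z":-2,"ax":0,"ay":0,"az":0,"grip":0},{"x":-0.4,"y":14,"z":-2,"ax":0,"ay":0,"az":0,"grip":0}]'; python3 avg.py
python3 - <<'E'
from h import *
D=cams();save(D["scene"],"s15.png",290,370,180,260,9)
E
```

```text
clock: 11.9
eef_pos: [597.8, -114.4, 110.1]
tool_rot: [-1.571, 0.003, -0.135]
force: [0.3, -0.8, 0.4]
width: -0.2
t 11.9 rail [ -1.19 -11.03  20.11] sd [0. 0. 0.] F(rail) [ 0.43 -0.74  0.43  0.    0.02 -0.  ] w -0.2 [-1.571  0.003 -0.135]
```

View pics/s15.png

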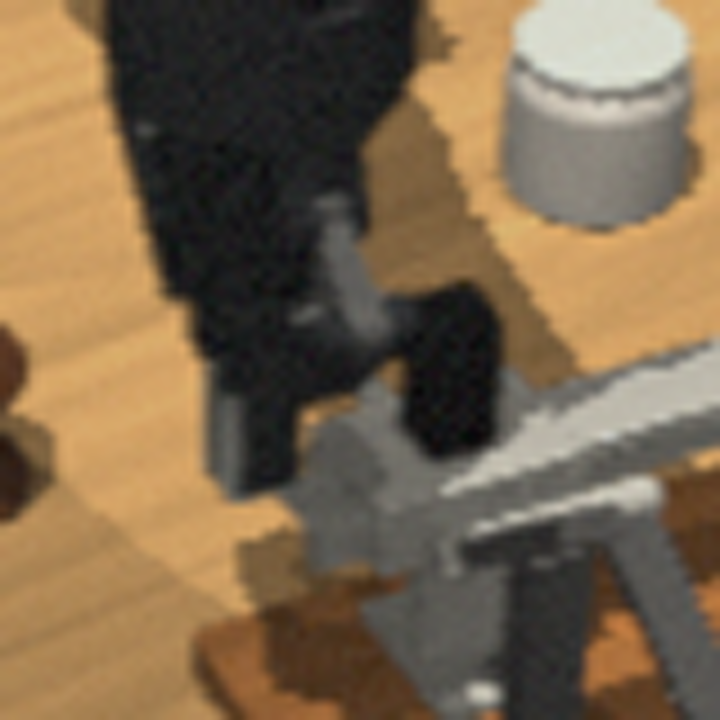

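```bash
python3 -m jog '[{"x":0.8,"y":-2,"z":4,"ax":0,"ay":0,"az":0,"grip":0},{"x":0.8,"y":-2,"z":14,"ax":0,"ay":0,"az":0,"grip":0},{"x":0.8,"y":-2,"z":26,"ax":0,"ay":0,"az":0,"grip":0},{"x":0.8,"y":-2,"z":36,"ax":0,"ay":0,"az":0,"grip":0},{"x":0.8,"y":-2,"z":46,"ax":0,"ay":0,"az":0,"grip":0}]'; python3 avg.py
```

```text
clock: 12.5
eef_pos: [605.9, -68.5, 113.7]
tool_rot: [-1.571, -0.0, -0.135]
force: [0.3, -1.3, 0.1]
width: -0.2
t 12.5 rail [ 0.54 35.55 23.66] sd [0. 0. 0.] F(rail) [ 0.45 -1.29  0.13 -0.25  0.01  0.02] w -0.2 [-1.571 -0.    -0.135]
```

```bash
python3 -m jog '[{"x":0,"y":1.5,"z":12,"ax":0,"ay":0,"az":0,"grip":0},{"x":0,"y":1.5,"z":24,"ax":0,"ay":0,"az":0,"grip":0},{"x":0,"y":1.5,"z":38,"ax":0,"ay":0,"az":0,"grip":0},{"x":0,"y":1.5,"z":52,"ax":0,"ay":0,"az":0,"grip":0},{"x":0,"y":1.5,"z":66,"ax":0,"ay":0,"az":0,"grip":0}]'; python3 avg.py
python3 - <<'E'
from h import *
D=cams();save(D["scene"],"s16.png",300,440,160,280,5)
E
```

```text
clock: 13.0
eef_pos: [614.7, -2.7, 111.9]
tool_rot: [-1.57, 0.0, -0.136]
force: [0.1, -0.5, 0.2]
width: -0.2
t 13.0 rail [  0.29 101.86  21.88] sd [0. 0. 0.] F(rail) [ 0.2  -0.48  0.15 -0.13  0.02 -0.08] w -0.2 [-1.57   0.    -0.136]
```

View pics/s16.png

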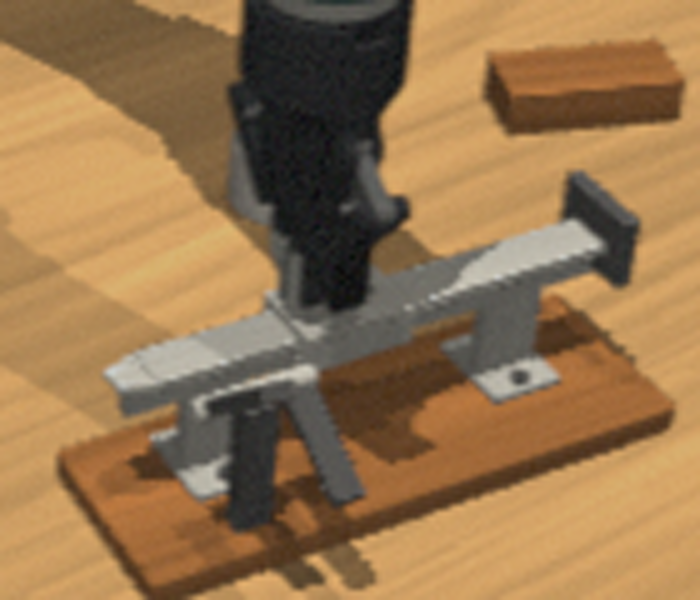

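```bash
python3 -m jog '[{"x":0,"y":0,"z":14,"ax":0,"ay":0,"az":0,"grip":0},{"x":0,"y":0,"z":28,"ax":0,"ay":0,"az":0,"grip":0},{"x":0,"y":0,"z":42,"ax":0,"ay":0,"az":0,"grip":0},{"x":0,"y":0,"z":56,"ax":0,"ay":0,"az":0,"grip":0},{"x":0,"y":0,"z":70,"ax":0,"ay":0,"az":0,"grip":0}]'; python3 avg.py
python3 -m jog '[{"x":0,"y":0,"z":10,"ax":0,"ay":0,"az":0,"grip":0},{"x":0,"y":0,"z":18,"ax":0,"ay":0,"az":0,"grip":0},{"x":0,"y":0,"z":24,"ax":0,"ay":0,"az":0,"grip":0},{"x":0,"y":0,"z":30,"ax":0,"ay":0,"az":0,"grip":0},{"x":0,"y":0,"z":34,"ax":0,"ay":0,"az":0,"grip":0}]'; python3 avg.py
```

```text
clock: 13.6
eef_pos: [624.3, 66.5, 112.0]
tool_rot: [-1.571, -0.0, -0.136]
force: [0.3, -0.4, -0.1]
width: 0.1
t 13.6 rail [  0.32 171.76  22.01] sd [0. 0. 0.] F(rail) [ 0.38 -0.4  -0.09 -0.09 -0.03  0.09] w 0.1 [-1.571 -0.    -0.136]
clock: 14.1
eef_pos: [628.9, 98.9, 112.0]
tool_rot: [-1.571, -0.0, -0.136]
force: [-0.8, -0.9, 1.7]
width: -0.2
t 14.1 rail [  0.46 204.47  22.03] sd [0. 0. 0.] F(rail) [-0.68 -0.97  1.68 -0.17  0.07  0.01] w -0.2 [-1.571 -0.    -0.136]
```

Now short pushes until the stop is felt.

```bash
python3 -m jog '[{"x":0,"y":0,"z":3,"ax":0,"ay":0,"az":0,"grip":0},{"x":0,"y":0,"z":6,"ax":0,"ay":0,"az":0,"grip":0},{"x":0,"y":0,"z":9,"ax":0,"ay":0,"az":0,"grip":0},{"x":0,"y":0,"z":12,"ax":0,"ay":0,"az":0,"grip":0},{"x":0,"y":0,"z":12,"ax":0,"ay":0,"az":0,"grip":0}]'; python3 avg.py
python3 - <<'E'
from h import *
D=cams();save(D["scene"],"s17.png",360,440,170,250,9)
E
```

```text
clock: 14.6
eef_pos: [630.5, 111.4, 112.0]
tool_rot: [-1.57, -0.0, -0.135]
force: [-0.1, -0.2, -0.9]
width: -0.3
t 14.6 rail [  0.32 217.12  21.99] sd [0. 0. 0.] F(rail) [-0.1  -0.24 -0.91 -0.05  0.03  0.05] w -0.3 [-1.57  -0.    -0.135]
```

View pics/s17.png

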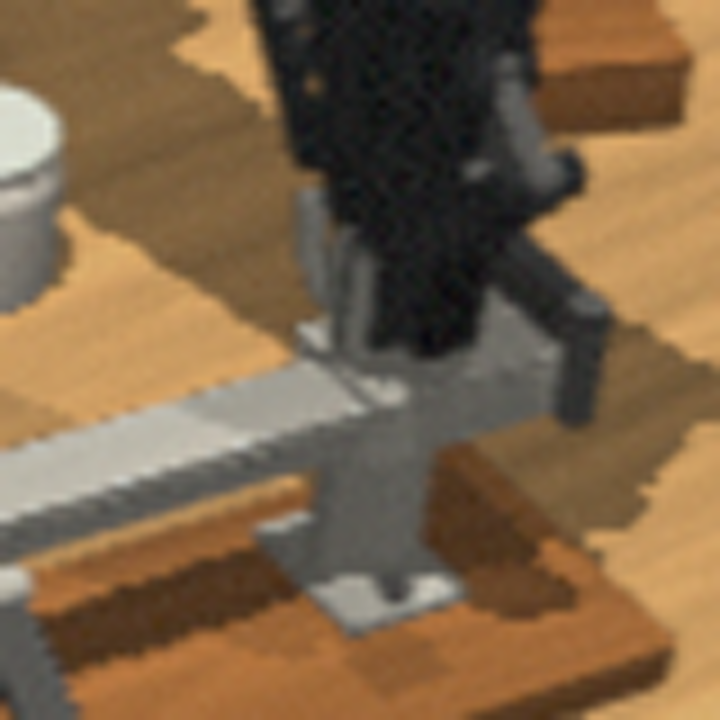

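```bash
python3 -m jog '[{"x":0,"y":0,"z":1.5,"ax":0,"ay":0,"az":0,"grip":0},{"x":0,"y":0,"z":3,"ax":0,"ay":0,"az":0,"grip":0},{"x":0,"y":0,"z":3,"ax":0,"ay":0,"az":0,"grip":0}]'; python3 avg.py
```

```text
clock: 15.0
eef_pos: [630.6, 113.2, 111.9]
tool_rot: [-1.571, 0.0, -0.136]
force: [-0.5, -1.9, 0.9]
width: 0.0
t 15.0 rail [2.1000e-01 2.1888e+02 2.1920e+01] sd [0. 0. 0.] F(rail) [-0.25 -1.94  0.87 -0.21  0.1  -0.01] w 0.0 [-1.571  0.    -0.136]
```

```bash
python3 -m jog '[{"x":0,"y":0,"z":1.5,"ax":0,"ay":0,"az":0,"grip":0},{"x":0,"y":0,"z":3,"ax":0,"ay":0,"az":0,"grip":0},{"x":0,"y":0,"z":3,"ax":0,"ay":0,"az":0,"grip":0}]'; python3 avg.py
```

```text
clock: 15.3
eef_pos: [630.6, 113.3, 112.1]
tool_rot: [-1.575, 0.001, -0.138]
force: [-2.7, -6.5, 3.6]
width: 0.1
t 15.3 rail [  0.23 219.03  22.09] sd [0. 0. 0.] F(rail) [-1.75 -6.8   3.57 -1.25  0.55  0.01] w 0.1 [-1.575e+00  1.000e-03 -1.380e-01]
```

```bash
python3 -m jog '[{"x":0,"y":0,"z":-6,"ax":0,"ay":0,"az":0,"grip":0},{"x":0,"y":0,"z":-16,"ax":0,"ay":0,"az":0,"grip":0},{"x":0,"y":-20,"z":-46,"ax":0,"ay":0,"az":0,"grip":0},{"x":0,"y":-60,"z":-70,"ax":0,"ay":0,"az":0,"grip":0},{"x":-30,"y":-95,"z":-90,"ax":0,"ay":0,"az":0,"grip":0}]'
python3 -m jog '[{"x":-30,"y":-30,"z":-35,"ax":0,"ay":0,"az":0,"grip":0},{"x":-60,"y":-60,"z":-70,"ax":0,"ay":0,"az":0,"grip":0},{"x":-60,"y":-60,"z":-110,"ax":0,"ay":0,"az":0,"grip":0},{"x":-60,"y":-60,"z":-150,"ax":0,"ay":0,"az":0,"grip":0},{"x":-60,"y":-60,"z":-150,"ax":0,"ay":0,"az":0,"grip":0}]'
python3 - <<'E'
from h import *
D=cams();save(D["scene"],"s18.png",310,440,150,270,6);save(D["top"],"t18.png",150,400,130,260,3)
E
```

```text
clock: 15.8
eef_pos: [592.3, 28.9, 207.8]
tool_rot: [-1.57, -0.004, -0.139]
force: [0.4, -0.8, 0.8]
width: 0.3
clock: 16.3
eef_pos: [508.3, -116.2, 267.3]
tool_rot: [-1.575, -0.001, -0.146]
force: [0.5, -0.5, -0.3]
width: 0.1
```

View pics/s18.png

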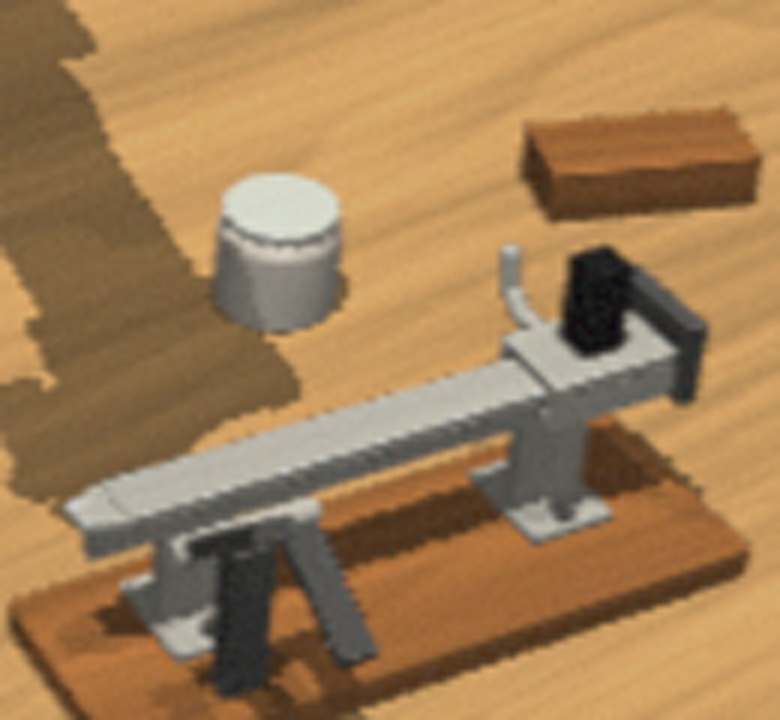

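View pics/t18.png

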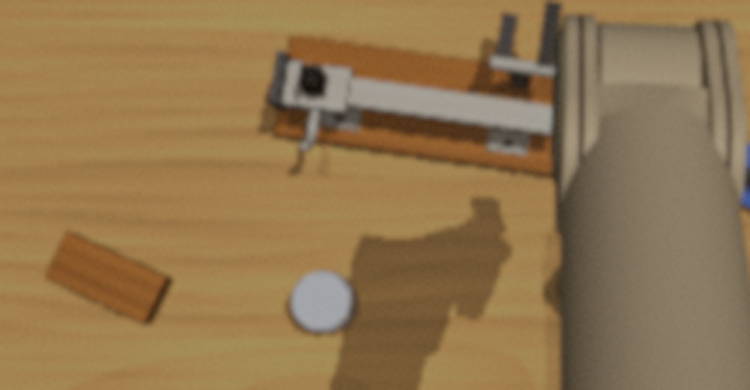

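```bash
python3 -m jog '[{"x":0,"y":0,"z":0,"ax":0,"ay":0,"az":0,"grip":0},{"x":0,"y":0,"z":0,"ax":0,"ay":0,"az":0,"grip":0}]'; python3 -c "
from cell import *
print(read_state()['force'],finish_job())"
```

```text
clock: 16.6
eef_pos: [510.0, -107.2, 266.7]
tool_rot: [-1.57, 0.0, -0.133]
force: [-0.3, 0.5, -0.2]
width: -0.0
the job is handed in; nothing more can be done
[-0.32813038  0.4967824  -0.15869108] None
```

I carried out every step of the task and handed it in at 16.6 s; no verdict comes back. I flipped the keeper open with its thumb lever, threaded the steel hanger onto the rail with its hook towards the robot, and let go. Then I pushed it low on the post up to the stop.

**Last checks:**
- **Hanger:** the push met the stop at about 7 N. The TCP was then at y = 219 mm in the rail frame, where I had worked out contact would be. The last pictures show the saddle against the stop, level and in line with the rail, with the hook towards the robot.
- **Keeper:** it lay thrown back in the last pictures, with nothing touching it. I judged this by eye and did not measure the angle.
- **Bystanders:** the tin and the offcut looked unmoved. The spool was partly hidden in the later pictures, but nothing went near it.
- **Robot:** the gripper was well clear, 267 mm above the bench, with less than 1 N on the tool.

**Disagreement:** my image measurements put heights about 2 mm too low (the rail's top face at 88 mm instead of 90 mm). I used the text's 90 mm for the rail and the height at which I gripped the hanger on the bench. The threading met no noticeable resistance.

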